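# Key and seat the valve disc

### The arm

A 6-joint arm with a two-finger parallel gripper is mounted at the origin on the work surface. World frame = base frame: x ahead of the robot, y to its left, z up, the work surface at z = 0. Lengths are in m, angles in rad, forces in N, time in s.
With the tool pointing down it reaches from about 0.35 to 0.775 m from the base axis. Payload 7.3 kg.
Tool frame: the origin (TCP) lies midway between the tips of the shut fingers; the grasp point (between the pads) lies 19 mm behind it (arm.grasp_offset is the distance from the TCP to the grasp point, in m); z points along the fingers, y is the direction in which the jaws open and shut (so a half turn about z gives the same grasp; the last joint's range is limited). The gripper opens to 92 mm and grips with 3 to 60 N. Pads are 19 mm wide; open, the fingers measure 130 mm over their backs; the gripper's body (75 mm by 190 mm) begins 47 mm behind the grasp point.
Start: joints at [-1.442, 0.342, 1.524, -0, 1.275, -0.146], TCP at [0.142, -0.505, 0.227] pointing down, gripper open.
Joint ranges: [-2.53, 2.53], [-0.77, 2.02], [0.04, 2.7], [-1, 4.14], [0.28, 2.66], [-3.11, 3.11]. Speed limits (rad/s): [2.57, 2.57, 3.14, 3.14, 3.14, 3.14].

### API

Orientations are given as a unit quaternion [x, y, z, w].
In Python, from station import read_state, capture, ticket, arm gives the robot as it stands.
- The arm moves only by the tool drive_tool, never from a script. Its argument "series" is a list of rows, each an object with "translation": the shift along the tool's x, y, z in cm, a list of three; "dr": the turn, a rotation vector about the tool's x, y, z in rad, a list of three. A call has exactly 5 rows; each row is the pose to reach, as a shift and turn from the pose measured when the call began, along the tool's axes at that moment; what a row does not reach only later rows make up. A row lasts 1/12 s, in which the tool goes at most 41.7 mm and 7.16 degrees, less where a joint would pass 70% of its speed; a pose out of reach is approached as far as the arm can. A call with a gripper value outside its range is refused whole. "gripper" is the gripper command: -1 is shut, 1 is fully open, values between are in proportion, set as the call begins (left out, the last holds). The fingers move at their own pace and stop on an object; the grip force is fixed at half the most. Time passes only in rows, so rows that repeat a pose let the fingers close, or fill a call up. It gives the time, the measured TCP pose, the force and the opening at its end, in the units of the state.
- read_state(): the state, without advancing time (a new reading comes with each control period).
- capture(name): name is "side" or "top"; returns a dict with "img" (384x512x3 uint8, red, green, blue), "camera_matrix" (3x3 intrinsics, pixels), "distortion" ([k1, k2, p1, p2, k3] as OpenCV has them; the pictures are not rectified), "position" and "attitude" of the camera in the world. Camera axes: x right, y down, z forward; pixel columns grow to the right and rows downward; lengths in m; the calibration is good to about 2 mm. A picture is of the moment at which its call begins. There is no depth.
- ticket.close_job(): hands the job in, once; it reports no verdict.
The state is a dict: "clock": time; "q": joint angles; "joint_velocities": joint speeds; "joint_torque": joint torques, N m; "position": TCP position; "orientation": TCP orientation; "wrist_force": force on the tool from outside, world axes, zero at the start; "torque": the same for the moment, N m; "opening": finger opening in m.
Only numpy, scipy, OpenCV 4.12 (cv2) and the standard library are available. Lean on these libraries where they do the work, as an engineer would, in place of code of your own. Each camera call takes 0.05 s, during which the arm holds its last target. There are 200 camera calls.

### The job

On the round steel fixture, push the upright stud with a fingertip to turn the brass disc until the notch in its rim stands over the fixed pin, then press down on the middle of the disc with the fingertips until it is fully home. Do not grip or lift the disc, leave the loose fittings around the fixture alone, and finish with the hand clear.

Things in the scene. Friction and masses are not known exactly. Their poses are not given: they have to be found in the camera images.
- fixture: Fixed round dark steel nest (170 mm diameter, 14 mm thick) with a dark steel valve body whose flange (104 mm diameter) has its top at z = 50 mm. Origin: underside centre, on the disc's vertical turning axis. x axis points to the pin; beyond the pin a lug (22 mm wide, to 75 mm from the axis, top z = 50 mm) bears a red line pointing at the pin. Brass ports along y, to 76 mm, below z = 46 mm.
- pin (a point): Tip of the steel locating pin: 8 mm diameter, round-ended, standing upright on the flange 47 mm from the axis; the tip is at z = 58.5 mm. Fixed. While the disc is proud the pin's outer half peeps out beneath the disc's rim.
- centre (a point): Centre of the top face of the brass disc, where to press. The disc is 96 mm in diameter, 8 mm thick, flat on top apart from the stud. It starts proud: underside 10 mm above the flange, top at z = 68 mm; fully home its top is at z = 58 mm.
- notch (a point): Middle of the notch in the disc's rim, level with its top face, 47 mm from the axis. The notch is open outwards, 12 mm wide, 7 mm deep, goes right through, and a red line on the disc points at it. The pin fits it with about 2 mm to spare on each side; anywhere else the pin stops the disc after about 1.5 mm of downward travel.
- stud (a point): Centre of the top of the steel stud used to turn the disc: upright, 18 mm diameter, 22 mm high above the disc's top face, 34 mm from the axis, exactly opposite the notch, fixed to the disc.
- disc (a joint): Angle of the disc in rad: 0 (or any whole turn, 2 pi) when the notch is over the pin; grows counter-clockwise seen from above. It turns either way without end. Turning takes about 1.2 N at the stud (0.04 N m of friction), and it stays where it is left.
- seat (a joint): How far the disc is pressed down, in m: 0 at the start (10 mm proud), 0.010 when fully home on the flange; negative if lifted. A tight O-ring holds it at whatever height it is left; it takes about 8 N to move it down, and it does not spring back.
- union: Loose bystander: brass pipe union standing upright, 58 mm high, 38 mm across; origin at the centre of its underside.
- nut: Loose bystander: copper-coloured ring nut, 22 mm high, 44 mm across, bore 26 mm; origin at the centre of its underside.
- plug: Loose bystander: steel flanged plug standing on its flange, 40 mm high, 40 mm across; origin at the centre of its underside.
Things that resemble listed ones, but are neither listed nor needed, are in the scene too. Of the things shaped like the fixture, the steel one is meant.

How it is judged:
On the way:
1. the notch is brought over the pin with the disc still proud (horizontal distance between notch and pin below 0.0045 m and value of joint seat below 0.005 m), for 0.02 s.
At the end, for the whole second after the job is handed in: The disc is pressed fully home (within 1.5 mm of its full 10 mm travel) with its notch around the pin (within 4 mm), and the loose fittings are at rest (value of joint seat above 0.0085 m and horizontal distance between notch and pin below 0.004 m and linear speed of each of union, nut, plug below 0.02 m/s); the robot touches nothing.
It fails at once if the disc is lifted more than 4 mm (value of joint seat below -0.004 m).
It fails at once if a loose fitting is moved more than 15 mm (distance of any of union, nut, plug from where it was at the start of the episode above 0.015 m).
It also fails if it takes over 54 s, if anything falls off the work surface, if the arm or the gripper's body presses on something with over 40 N, if the wrist force passes 120 N, or if a joint passes its speed limit or range.

## Working session

There is one attempt and no reset: what is moved stays moved. The work goes in short steps, Python scripts to look and compute and a tool call to move; the robot and the scene stay as the last step left them, time stands still between calls to the robot, and variables do not carry over. Pictures are saved under pics/ and viewed, about 8 in all and at most 12, crops included, and the job is handed in when it is done.

Besides the shell and the picture viewer there is one more tool, called in YAML: its name, and indented under it one key for each argument. drive_tool: Moves the arm, as the interface text tells. Its arguments: {"type":"object","properties":{"series":{"type":"array","items":{"type":"object","properties":{"translation":{"type":"array","items":{"type":"number"}},"dr":{"type":"array","items":{"type":"number"}}}}},"gripper":{"type":"number"}},"required":["series"]}

```bash
mkdir -p pics
cat > h.py <<'E'
import numpy as np,cv2
from station import read_state,capture
from scipy.spatial.transform import Rotation as R
def ray(c,uv,z):
    p=cv2.undistortPoints(np.array(uv,float).reshape(-1,1,2),c["camera_matrix"],np.array(c["distortion"])).reshape(-1,2)
    d=np.c_[p,np.ones(len(p))]@R.from_quat(c["attitude"]).as_matrix().T if len(np.ravel(c["attitude"]))==4 else np.c_[p,np.ones(len(p))]@np.array(c["attitude"]).T
    o=np.array(c["position"]); return o+d*((z-o[2])/d[:,2])[:,None]
def save(n,i): cv2.imwrite("pics/"+n,cv2.cvtColor(i,cv2.COLOR_RGB2BGR))
E
python3 - <<'E'
from h import *
import pickle
T=capture("top");S=capture("side")
pickle.dump((T,S),open("a.pkl","wb"))
save("top.png",T["img"]);save("side.png",S["img"])
for c in(T,S):print(c["position"],c["attitude"],c["camera_matrix"],c["distortion"])
print(read_state())
E
```

```text
[0.47429135 0.01161205 0.94883069] [ 0.71270371 -0.69972638  0.03691537 -0.03276694] [[374.4955553    0.         256.49198299]
 [  0.         374.4955553  194.54286597]
 [  0.           0.           1.        ]] [-0.01694372  0.          0.          0.          0.        ]
[0.31803538 0.47584105 0.58585346] [-0.20824159  0.89085874 -0.39147324  0.09876663] [[377.57665766   0.         256.57412426]
 [  0.         377.57665766 194.22862562]
 [  0.           0.           1.        ]] [-0.01722318  0.          0.          0.          0.        ]
{'clock': 0.1, 'q': array([-1.44197588e+00,  3.42648918e-01,  1.52488237e+00, -1.80061562e-05,
        1.27537665e+00, -1.45997035e-01]), 'joint_velocities': array([ 3.69155887e-04, -2.55772790e-03, -3.16464172e-03, -9.66051698e-04,
        7.01018177e-05,  1.29461117e-03]), 'joint_torque': array([ 1.96797722e-03, -4.32003093e+01, -2.44693834e+01,  7.19947438e-02,
        5.26457315e-02, -5.33384639e-05]), 'position': array([ 0.14244354, -0.50495489,  0.22613025]), 'orientation': array([ 9.90573690e-01,  1.36979314e-01, -2.96303697e-06, -6.57695285e-04]), 'wrist_force': array([-0.50806745, -0.47114141,  0.84347144]), 'torque': array([-0.05316849, -0.00537995,  0.0220195 ]), 'opening': 0.09200371650316845}
```

View pics/top.png

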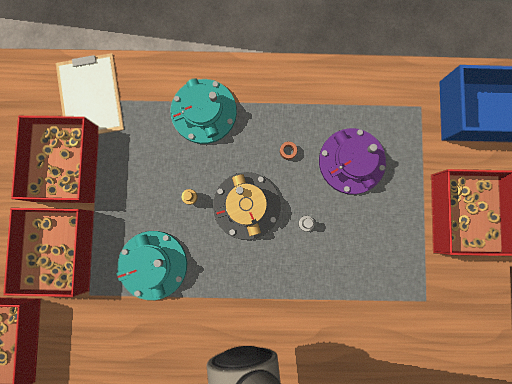

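View pics/side.png

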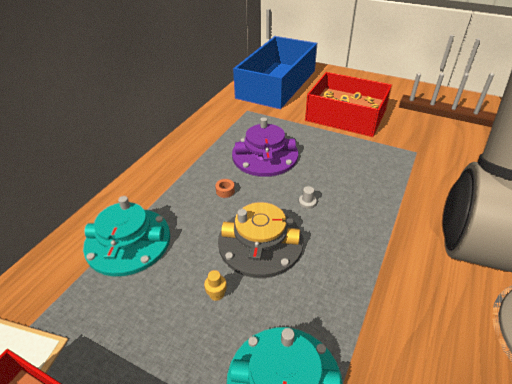

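Candidates in the top view are the teal fixtures at (203,110) and (152,265), the purple one at (352,160), and the dark steel one with a brass disc at (247,207). The description fits the steel one. Bystanders are the union (189,197), nut (289,150) and plug (307,223). Next is a close crop of the steel fixture.

Run:
```python
from h import *
import pickle
T,S=pickle.load(open("a.pkl","rb"))
a=cv2.resize(T["img"][165:245,205:285],None,fx=5,fy=5,interpolation=cv2.INTER_CUBIC)
b=cv2.resize(S["img"][190:290,210:310],None,fx=4,fy=4,interpolation=cv2.INTER_CUBIC)
save("crop.png",np.hstack([a,b]))
hsv=cv2.cvtColor(T["img"],cv2.COLOR_RGB2HSV)
m=((hsv[...,0]<6)|(hsv[...,0]>174))&(hsv[...,1]>150)&(hsv[...,2]>80)
m[:165]=0;m[245:]=0;m[:,:205]=0;m[:,285:]=0
n,l,st,ce=cv2.connectedComponentsWithStats(m.astype(np.uint8))
for s,c in zip(st[1:],ce[1:]):print(s,c,ray(T,[c],.068),ray(T,[c],.05))
y=(abs(hsv[...,0].astype(int)-21)<6)&(hsv[...,1]>120)&(hsv[...,2]>100)
y[:165]=0;y[245:]=0;y[:,:215]=0;y[:,285:]=0
print(np.argwhere(y).min(0),np.argwhere(y).max(0))
for n,uv in dict(union=(189,197),nut=(289,150),plug=(307,223)).items():print(n,ray(T,[uv],.02))
```

```text
[217 211   8   3  14] [220.07142857 211.85714286] [[0.5189434  0.09212596 0.068     ]] [[0.51985588 0.09377128 0.05      ]]
[250 213   4   7  10] [251.5 216. ] [[0.510571   0.01804216 0.068     ]] [[0.51131238 0.01817356 0.05      ]]
[175 226] [235 266]
union [[0.55691815 0.17484316 0.02      ]]
nut [[ 0.68071786 -0.07302714  0.02      ]]
plug [[ 0.49772552 -0.11938189  0.02      ]]
```

View pics/crop.png

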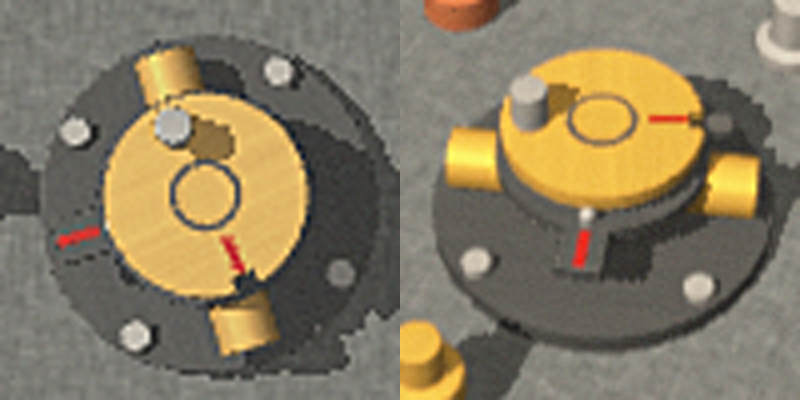

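The left crop shows the steel fixture with its brass disc. The stud is at crop (173,122), the disc centre at (205,196), the notch at (245,280) and the lug line at (78,239).

Run:
```python
from h import *
import pickle
T,S=pickle.load(open("a.pkl","rb"))
hsv=cv2.cvtColor(T["img"],cv2.COLOR_RGB2HSV)
f=lambda x,y:(205+(x+.5)/5-.5,165+(y+.5)/5-.5)
g=lambda x,y:(210+(x+.5)/4-.5,190+(y+.5)/4-.5)
# disc edges in crop
L,Rr,U,D=(ray(T,[f(*p)],.068)[0] for p in((103,196),(308,196),(206,92),(206,299)))
print("diam",np.linalg.norm(L-Rr),np.linalg.norm(U-D)); 
c=np.array([(U[0]+D[0])/2,(L[1]+Rr[1])/2]);print("c",c, "ring",ray(T,[f(205,196)],.068)[0], "side ring",ray(S,[g(602,119)],.068)[0])
for n,p,z in(("stud",f(173,121),.09),("notch",f(245,280),.068),("lugT",f(78,239),.05)):
    q=ray(T,[p],z)[0][:2];d=q-c;print(n,q,np.hypot(*d),np.degrees(np.arctan2(d[1],d[0])))
c2=ray(S,[g(602,119)],.068)[0][:2]
for n,p,z in(("studS",g(530,86),.09),("notchS",g(698,119),.068),("lugS",g(582,250),.05),("pinS",g(586,215),.0585)):
    q=ray(S,[p],z)[0][:2];d=q-c2;print(n,q,np.hypot(*d),np.degrees(np.arctan2(d[1],d[0])))
```

```text
diam 0.09664430685008014 0.09784831337777603
c [0.5395584  0.03225353] ring [0.53905018 0.03250328 0.068     ] side ring [ 0.37074446 -0.05072391  0.068     ]
stud [0.571846   0.04746925] 0.03569323709402147 25.23243538349073
notch [0.49987212 0.01290504] 0.04415161062245376 -154.0091006668516
lugT [0.51855899 0.09342717] 0.06467757764039567 108.94608748400285
studS [ 0.40405311 -0.03458052] 0.03701452452797378 25.857651326591267
notchS [ 0.33004135 -0.07046536] 0.04523791040420472 -154.12611478890102
lugS [0.35886806 0.01481112] 0.06660246928665678 100.27178731922437
pinS [0.36215684 0.00167736] 0.0531002835391466 99.3070099315842
```

Run:
```python
from h import *
import pickle
T,S=pickle.load(open("a.pkl","rb"))
g=lambda x,y:(210+(x-400+.5)/4-.5,190+(y+.5)/4-.5)
c2=ray(S,[g(602,119)],.068)[0][:2];print(c2)
for n,p,z in(("studS",g(530,86),.09),("notchS",g(700,119),.068),("lugS",g(582,250),.05),("lug near",g(585,232),.05),("lug far",g(579,267),.05),("pinS",g(586,213),.0585)):
    q=ray(S,[p],z)[0][:2];d=q-c2;print(n,q,np.hypot(*d),np.degrees(np.arctan2(d[1],d[0])))
```

```text
[0.54073192 0.03183258]
studS [0.57073651 0.04630812] 0.033313908173099115 25.754719264146146
notchS [0.49899082 0.01154408] 0.04641059004650129 -154.07766404736373
lugS [0.52046338 0.09360281] 0.06501057945269566 108.16611093684983
lug near [0.52393798 0.08369127] 0.054510184421198496 107.94405315956706
lug far [0.51731846 0.102797  ] 0.07472709298218641 108.25939547997456
pinS [0.52524962 0.0798072 ] 0.05041097091309982 107.88585614078693
```

```bash
cat >> h.py <<'E'
C=np.array([.540,.032])
def rows(poses):
    "poses: (x,y,z,yaw of tool x in deg) -> rows relative to the present pose"
    s=read_state();R0=R.from_quat(s["orientation"]);p0=s["position"]
    print("yaw now",np.degrees(np.arctan2(*R0.as_matrix()[[1,0],0])).round(1),"pos",p0.round(4),"F",s["wrist_force"].round(1),"t",s["clock"],"q6",s["q"][5].round(2))
    for x,y,z,w in poses:
        T=R.from_euler("z",w,degrees=True)*R.from_euler("x",180,degrees=True)
        print((100*R0.inv().apply(np.array([x,y,z])-p0)).round(2).tolist(),(R0.inv()*T).as_rotvec().round(3).tolist())
def push(a,gap,z,r=.034):
    "tool pushing clockwise a stud at angle a, TCP gap behind it"
    t=np.radians(a);q=C+r*np.array([np.cos(t),np.sin(t)])-gap*np.array([np.sin(t),-np.cos(t)])
    return(*q,z,a+90)
E
python3 -c "
from h import *
g=push(25.7,.030,.15);print(g);print(push(25.7,.03,.078))
s=read_state()['position'];s=np.r_[s,15.8]
rows([s+(np.array(g)-s)*k/18 for k in range(1,19)])"
```

```text
(np.float64(0.5576268461873248), np.float64(0.07377671951563926), 0.15, 115.7)
(np.float64(0.5576268461873248), np.float64(0.07377671951563926), 0.078, 115.7)
yaw now 15.7 pos [ 0.1424 -0.505   0.2261] F [-0.5 -0.5  0.8] t 0.1 q6 -0.15
[3.09, -2.47, 0.43] [-0.001, -0.0, -0.098]
[6.18, -4.94, 0.85] [-0.001, -0.0, -0.195]
[9.28, -7.4, 1.28] [-0.001, -0.0, -0.292]
[12.37, -9.87, 1.71] [-0.001, -0.0, -0.388]
[15.46, -12.34, 2.13] [-0.001, -0.0, -0.485]
[18.55, -14.81, 2.56] [-0.001, -0.001, -0.582]
[21.65, -17.28, 2.99] [-0.001, -0.001, -0.679]
[24.74, -19.74, 3.41] [-0.001, -0.001, -0.776]
[27.83, -22.21, 3.84] [-0.001, -0.001, -0.873]
[30.92, -24.68, 4.27] [-0.001, -0.001, -0.97]
[34.02, -27.15, 4.69] [-0.001, -0.001, -1.066]
[37.11, -29.62, 5.12] [-0.001, -0.001, -1.163]
[40.2, -32.08, 5.55] [-0.001, -0.001, -1.26]
[43.29, -34.55, 5.97] [-0.001, -0.001, -1.357]
[46.39, -37.02, 6.4] [-0.001, -0.001, -1.454]
[49.48, -39.49, 6.83] [-0.001, -0.001, -1.551]
[52.57, -41.96, 7.25] [-0.001, -0.001, -1.648]
[55.66, -44.42, 7.68] [-0.001, -0.001, -1.745]
```

drive_tool:
  series:
    - {"translation":[3,-2.5,0],"dr":[0,0,0]}
    - {"translation":[6,-5,0],"dr":[0,0,0]}
    - {"translation":[9,-7.5,0],"dr":[0,0,0]}
    - {"translation":[12,-10,0],"dr":[0,0,0]}
    - {"translation":[15,-12.5,0],"dr":[0,0,0]}
  gripper: -1

```text
clock: 0.52
position: [0.2534, -0.3421, 0.226]
orientation: [0.991, 0.137, -0.0, -0.001]
wrist_force: [1.4, -1.2, 0.3]
opening: 0.0629
```

drive_tool:
  series:
    - {"translation":[3,-2.5,0],"dr":[0,0,0]}
    - {"translation":[6,-5,0],"dr":[0,0,0]}
    - {"translation":[9,-7.5,0],"dr":[0,0,0]}
    - {"translation":[12,-10,0],"dr":[0,0,0]}
    - {"translation":[15,-12.5,0],"dr":[0,0,0]}

```text
clock: 0.93
position: [0.3644, -0.1793, 0.2262]
orientation: [0.991, 0.136, -0.0, -0.001]
wrist_force: [0.7, -0.7, -0.2]
opening: 0.0298
```

drive_tool:
  series:
    - {"translation":[3,-2.5,0],"dr":[0,0,0]}
    - {"translation":[6,-5,0],"dr":[0,0,0]}
    - {"translation":[9,-7.5,0],"dr":[0,0,0]}
    - {"translation":[12,-10,0],"dr":[0,0,0]}
    - {"translation":[15,-12.5,0],"dr":[0,0,0]}

```text
clock: 1.35
position: [0.4756, -0.0164, 0.2263]
orientation: [0.991, 0.137, -0.0, -0.001]
wrist_force: [1.2, -1.7, -0.5]
opening: 0.0009
```

drive_tool:
  series:
    - {"translation":[2,-1.5,0],"dr":[0,0,-0.12]}
    - {"translation":[4,-3,0],"dr":[0,0,-0.24]}
    - {"translation":[6,-4.5,0],"dr":[0,0,-0.36]}
    - {"translation":[8,-6,0],"dr":[0,0,-0.48]}
    - {"translation":[10,-7,0],"dr":[0,0,-0.6]}

```text
clock: 1.77
position: [0.5531, 0.0799, 0.226]
orientation: [0.905, 0.426, -0.0, -0.001]
wrist_force: [0.2, -0.1, -0.4]
opening: 0.0002
```

drive_tool:
  series:
    - {"translation":[0,0,0],"dr":[0,0,-0.12]}
    - {"translation":[0,0,0],"dr":[0,0,-0.24]}
    - {"translation":[0,0,0],"dr":[0,0,-0.36]}
    - {"translation":[0,0,0],"dr":[0,0,-0.48]}
    - {"translation":[0,0,0],"dr":[0,0,-0.6]}

```text
clock: 2.18
position: [0.5528, 0.08, 0.2254]
orientation: [0.736, 0.677, -0.0, -0.002]
wrist_force: [-0.3, -0.4, 0.1]
opening: 0.0005
```

```bash
python3 -c "
from h import *
rows([push(25.7,.03,.15),push(25.7,.03,.078)])"
```

```text
yaw now 85.2 pos [0.5528 0.08   0.2254] F [-0.3 -0.4  0.1] t 2.1833 q6 0.09
[-0.6, 0.56, 7.54] [-0.003, -0.003, -0.532]
[-0.61, 0.58, 14.74] [-0.003, -0.003, -0.532]
```

drive_tool:
  series:
    - {"translation":[-0.1,0.1,1.5],"dr":[0,0,-0.11]}
    - {"translation":[-0.2,0.2,3],"dr":[0,0,-0.22]}
    - {"translation":[-0.4,0.4,4.5],"dr":[0,0,-0.33]}
    - {"translation":[-0.5,0.5,6],"dr":[0,0,-0.44]}
    - {"translation":[-0.6,0.6,7.5],"dr":[0,0,-0.532]}

```text
clock: 2.6
position: [0.5578, 0.0736, 0.1493]
orientation: [0.53, 0.848, -0.0, -0.002]
wrist_force: [0.1, -0.3, 0.5]
opening: 0.0005
```

drive_tool:
  series:
    - {"translation":[0,0,1.5],"dr":[0,0,0]}
    - {"translation":[0,0,3],"dr":[0,0,0]}
    - {"translation":[0,0,4.5],"dr":[0,0,0]}
    - {"translation":[0,0,6],"dr":[0,0,0]}
    - {"translation":[0,0,7.2],"dr":[0,0,0]}

```text
clock: 3.02
position: [0.5568, 0.0737, 0.0757]
orientation: [0.53, 0.848, -0.001, -0.003]
wrist_force: [-0.1, -0.7, 0.9]
opening: 0.0006
```

```bash
python3 -c "
from h import *
rows([push(25.7,.018,.078)]+[push(a,.018,.078) for a in (20,14,8,2,-4)])
S=capture('side');T=capture('top')
save('b.png',np.hstack([cv2.resize(x,None,fx=4,fy=4) for x in (S['img'][190:290,210:310],T['img'][155:255,200:300])]))"
```

```text
yaw now 116.0 pos [0.5568 0.0737 0.0757] F [-0.1 -0.7  0.9] t 3.0167 q6 -0.46
[-1.23, 0.07, -0.23] [-0.004, -0.005, 0.005]
[-1.58, 0.23, -0.24] [-0.005, -0.005, 0.105]
[-1.96, 0.36, -0.24] [-0.005, -0.004, 0.21]
[-2.35, 0.45, -0.24] [-0.005, -0.004, 0.314]
[-2.75, 0.5, -0.24] [-0.005, -0.004, 0.419]
[-3.16, 0.51, -0.24] [-0.006, -0.003, 0.524]
```

View pics/b.png

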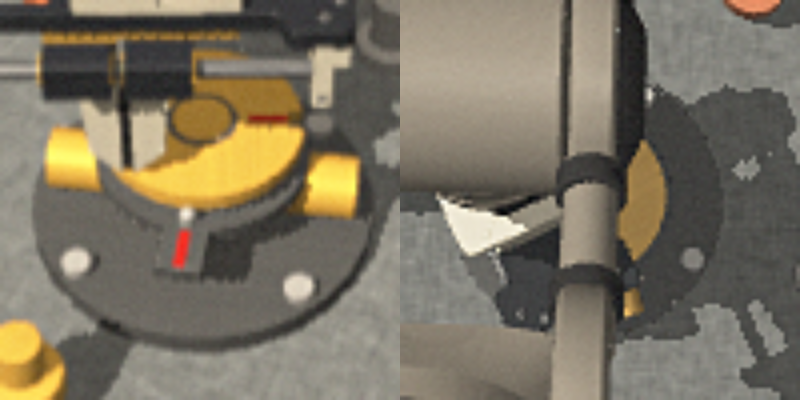

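The left (side) view shows the shut fingertips at (125,130), just above the disc and beside the stud. The notch is at (300,120) and the pin at (187,213). The top view is blocked by the arm. Pushing now.

drive_tool:
  series:
    - {"translation":[-0.6,0,-0.1],"dr":[0,0,0]}
    - {"translation":[-1.2,0.1,-0.2],"dr":[0,0,0]}
    - {"translation":[-1.6,0.2,-0.2],"dr":[0,0,0.1]}
    - {"translation":[-1.95,0.35,-0.2],"dr":[0,0,0.21]}
    - {"translation":[-2.35,0.45,-0.2],"dr":[0,0,0.31]}

```text
clock: 3.53
position: [0.5709, 0.0542, 0.0778]
orientation: [0.657, 0.754, -0.002, -0.004]
wrist_force: [-0.4, 1.9, 0.5]
opening: 0.0008
```

```bash
python3 -c "
from h import *
rows([push(a,.018,.078) for a in (2,-4,-10,-16,-22)])"
```

```text
yaw now 97.9 pos [0.5709 0.0542 0.0778] F [-0.4  1.9  0.5] t 3.5333 q6 -0.18
[-0.33, 0.2, -0.02] [-0.008, -0.003, 0.103]
[-0.71, 0.33, -0.02] [-0.008, -0.003, 0.208]
[-1.1, 0.42, -0.03] [-0.008, -0.003, 0.313]
[-1.5, 0.47, -0.03] [-0.008, -0.002, 0.417]
[-1.91, 0.48, -0.03] [-0.008, -0.002, 0.522]
```

Contact: about 2 N, pushing back along +y as expected.

drive_tool:
  series:
    - {"translation":[-0.35,0.2,0],"dr":[0,0,0.1]}
    - {"translation":[-0.7,0.33,0],"dr":[0,0,0.21]}
    - {"translation":[-1.1,0.42,0],"dr":[0,0,0.31]}
    - {"translation":[-1.5,0.47,0],"dr":[0,0,0.42]}
    - {"translation":[-1.9,0.48,0],"dr":[0,0,0.52]}

```text
clock: 3.95
position: [0.5789, 0.0356, 0.0787]
orientation: [0.83, 0.558, -0.002, -0.003]
wrist_force: [-1.0, 2.4, -0.4]
opening: 0.0007
```

```bash
python3 -c "
from h import *
rows([push(a,.018,.078) for a in (-28,-34,-40,-46,-52)])"
```

```text
yaw now 67.8 pos [0.5789 0.0356 0.0787] F [-1.   2.4 -0.4] t 3.95 q6 0.31
[-0.36, 0.1, 0.07] [-0.008, 0.0, 0.101]
[-0.74, 0.24, 0.07] [-0.008, 0.001, 0.206]
[-1.13, 0.33, 0.07] [-0.008, 0.001, 0.31]
[-1.53, 0.38, 0.07] [-0.008, 0.001, 0.415]
[-1.93, 0.38, 0.07] [-0.007, 0.002, 0.52]
```

drive_tool:
  series:
    - {"translation":[-0.35,0.1,0.05],"dr":[0,0,0.1]}
    - {"translation":[-0.75,0.24,0.05],"dr":[0,0,0.21]}
    - {"translation":[-1.15,0.33,0.05],"dr":[0,0,0.31]}
    - {"translation":[-1.55,0.38,0.05],"dr":[0,0,0.42]}
    - {"translation":[-1.9,0.38,0.05],"dr":[0,0,0.52]}

```text
clock: 4.37
position: [0.5761, 0.016, 0.0793]
orientation: [0.947, 0.323, -0.002, -0.002]
wrist_force: [0.2, 1.4, -0.0]
opening: 0.0006
```

```bash
python3 -c "
from h import *
rows([push(a,.018,.078) for a in (-56,-60,-64,-66,-68,-70,-72)])
S=capture('side')
save('c.png',cv2.resize(S['img'][190:290,210:310],None,fx=5,fy=5,interpolation=2))"
```

```text
yaw now 37.6 pos [0.5761 0.016  0.0793] F [ 0.2  1.4 -0. ] t 4.3667 q6 0.81
[-0.3, 0.04, 0.13] [-0.006, 0.002, 0.064]
[-0.55, 0.14, 0.13] [-0.005, 0.002, 0.133]
[-0.81, 0.22, 0.13] [-0.005, 0.002, 0.203]
[-0.93, 0.26, 0.13] [-0.005, 0.002, 0.238]
[-1.07, 0.29, 0.13] [-0.005, 0.003, 0.273]
[-1.2, 0.31, 0.13] [-0.005, 0.003, 0.308]
[-1.33, 0.34, 0.13] [-0.005, 0.003, 0.343]
```

View pics/c.png

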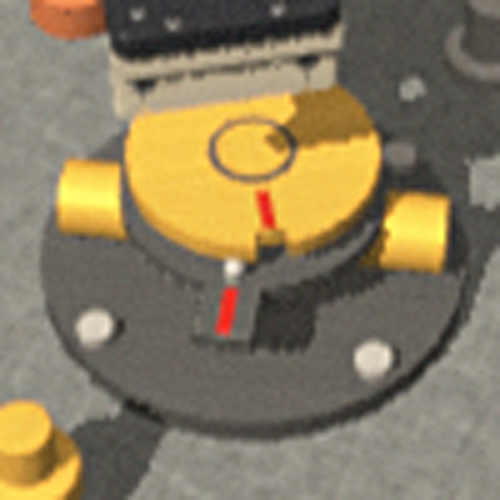

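The notch (270,240) is nearing the pin (233,267). I'll measure the angle from the red marks.

```bash
cat >> h.py <<'E'
def angle(z=.068):
    S=capture("side");hsv=cv2.cvtColor(S["img"],cv2.COLOR_RGB2HSV)
    m=((hsv[...,0]<7)|(hsv[...,0]>173))&(hsv[...,1]>140)&(hsv[...,2]>70)
    k=np.zeros_like(m);k[205:265,235:300]=1
    n,l,st,ce=cv2.connectedComponentsWithStats((m&k).astype(np.uint8))
    for s,c in sorted(zip(st[1:].tolist(),ce[1:].tolist()),key=lambda t:t[1][1]):
        if s[4]<6: continue
        for zz in (z,.05):
            d=ray(S,[c],zz)[0][:2]-[.5407,.0318];print(s[4],np.round(c,1),"z",zz,"r",np.hypot(*d).round(4),"ang",np.degrees(np.arctan2(d[1],d[0])).round(1))
    return S
E
python3 -c "
from h import *
angle()"
```

```text
12 [262.3 231.5] z 0.068 r 0.0311 ang 123.7
12 [262.3 231.5] z 0.05 r 0.0152 ang 131.7
28 [254.8 252.1] z 0.068 r 0.0793 ang 109.5
28 [254.8 252.1] z 0.05 r 0.065 ang 107.6
```

drive_tool:
  series:
    - {"translation":[-0.2,0.03,0.1],"dr":[0,0,0.04]}
    - {"translation":[-0.35,0.06,0.1],"dr":[0,0,0.08]}
    - {"translation":[-0.5,0.12,0.1],"dr":[0,0,0.12]}
    - {"translation":[-0.65,0.17,0.1],"dr":[0,0,0.16]}
    - {"translation":[-0.8,0.22,0.1],"dr":[0,0,0.2]}

```text
clock: 4.88
position: [0.572, 0.0087, 0.0792]
orientation: [0.973, 0.229, -0.001, -0.002]
wrist_force: [1.7, 1.2, 0.1]
opening: 0.0006
```

```bash
python3 -c "
from h import *
angle()
rows([push(a,.018,.078) for a in (-66,-68,-70,-72)])"
```

```text
12 [259.4 231.6] z 0.068 r 0.031 ang 113.8
12 [259.4 231.6] z 0.05 r 0.0149 ang 110.4
27 [254.9 252.2] z 0.068 r 0.0796 ang 109.6
27 [254.9 252.2] z 0.05 r 0.0652 ang 107.7
yaw now 26.4 pos [0.5718 0.0085 0.0792] F [0.9 1.1 0.5] t 4.9333 q6 0.99
[-0.15, -0.05, 0.12] [-0.004, 0.002, 0.041]
[-0.27, 0.01, 0.12] [-0.003, 0.002, 0.076]
[-0.4, 0.06, 0.12] [-0.003, 0.002, 0.111]
[-0.52, 0.11, 0.12] [-0.003, 0.002, 0.146]
```

drive_tool:
  series:
    - {"translation":[-0.1,0,0.1],"dr":[0,0,0.03]}
    - {"translation":[-0.2,0,0.1],"dr":[0,0,0.05]}
    - {"translation":[-0.3,0.03,0.1],"dr":[0,0,0.08]}
    - {"translation":[-0.36,0.04,0.1],"dr":[0,0,0.1]}
    - {"translation":[-0.36,0.04,0.1],"dr":[0,0,0.1]}

```text
clock: 5.35
position: [0.5692, 0.0063, 0.0786]
orientation: [0.984, 0.179, -0.001, -0.001]
wrist_force: [1.1, -0.2, 1.1]
opening: 0.0002
```

```bash
python3 -c "
from h import *
S=angle()
save('d.png',cv2.resize(S['img'][210:260,235:285],None,fx=10,fy=10,interpolation=2))
rows([push(a,.018,.078) for a in (-66,-68,-70,-72)])"
```

```text
12 [257.7 231.5] z 0.068 r 0.0311 ang 107.8
12 [257.7 231.5] z 0.05 r 0.0154 ang 97.9
28 [254.8 252.1] z 0.068 r 0.0793 ang 109.5
28 [254.8 252.1] z 0.05 r 0.065 ang 107.6
yaw now 20.7 pos [0.5692 0.0064 0.0785] F [ 0.5 -0.3  0.9] t 5.4 q6 1.08
[0.17, -0.13, 0.05] [-0.003, 0.001, -0.057]
[0.05, -0.06, 0.05] [-0.003, 0.001, -0.022]
[-0.07, -0.0, 0.05] [-0.003, 0.001, 0.013]
[-0.19, 0.06, 0.05] [-0.003, 0.001, 0.047]
```

View pics/d.png

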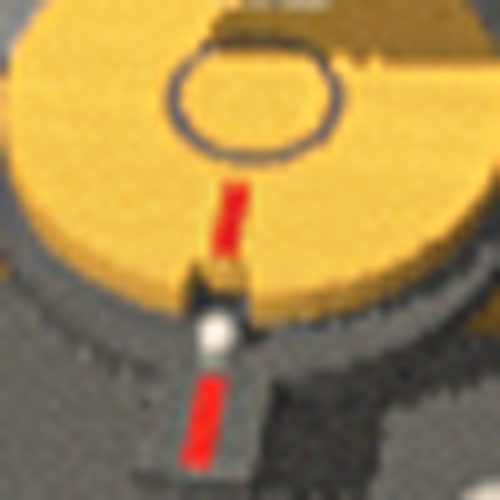

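Aligned: the notch and its red line (230,220) sit in line with the pin (215,330) and the lug line (205,420). The disc measures 107.8° against 107.6° to 108.2° for the lug. Now backing off and rising.

drive_tool:
  series:
    - {"translation":[0.5,0,0],"dr":[0,0,0]}
    - {"translation":[1.2,0,0],"dr":[0,0,0]}
    - {"translation":[1.2,0,-1.5],"dr":[0,0,0]}
    - {"translation":[1.2,0,-3],"dr":[0,0,0]}
    - {"translation":[1.2,0,-4.5],"dr":[0,0,0]}

```text
clock: 5.82
position: [0.5806, 0.0109, 0.1236]
orientation: [0.984, 0.18, -0.001, -0.002]
wrist_force: [0.1, -0.9, -0.2]
opening: 0.0004
```

drive_tool:
  series:
    - {"translation":[0,0,0],"dr":[0,0,-0.12]}
    - {"translation":[0,0,0],"dr":[0,0,-0.24]}
    - {"translation":[0,0,0],"dr":[0,0,-0.36]}
    - {"translation":[0,0,0],"dr":[0,0,-0.48]}
    - {"translation":[0,0,0],"dr":[0,0,-0.6]}

```text
clock: 6.23
position: [0.5809, 0.0113, 0.1234]
orientation: [0.885, 0.466, -0.001, -0.002]
wrist_force: [-0.3, 0.2, -0.1]
opening: 0.0003
```

drive_tool:
  series:
    - {"translation":[0,0,0],"dr":[0,0,-0.12]}
    - {"translation":[0,0,0],"dr":[0,0,-0.24]}
    - {"translation":[0,0,0],"dr":[0,0,-0.36]}
    - {"translation":[0,0,0],"dr":[0,0,-0.48]}
    - {"translation":[0,0,0],"dr":[0,0,-0.6]}

```text
clock: 6.65
position: [0.5812, 0.0116, 0.1232]
orientation: [0.705, 0.709, -0.001, -0.003]
wrist_force: [0.1, 0.7, -0.2]
opening: 0.0005
```

```bash
python3 -c "
from h import *
angle()
rows([(.5403,.032,.12,108),(.5403,.032,.075,108),(.5403,.032,.058,108)])"
```

```text
13 [257.5 231.7] z 0.068 r 0.0316 ang 107.5
13 [257.5 231.7] z 0.05 r 0.0159 ang 97.6
28 [254.8 252.1] z 0.068 r 0.0793 ang 109.5
28 [254.8 252.1] z 0.05 r 0.065 ang 107.6
yaw now 90.7 pos [0.5811 0.0116 0.1232] F [-0.3  0.3  0.1] t 6.7 q6 -0.13
[2.1, -4.05, 0.34] [-0.004, -0.003, -0.301]
[2.08, -4.03, 4.84] [-0.004, -0.003, -0.301]
[2.08, -4.02, 6.54] [-0.004, -0.003, -0.301]
```

drive_tool:
  series:
    - {"translation":[0.7,-1.3,0],"dr":[0,0,-0.1]}
    - {"translation":[1.4,-2.6,0.2],"dr":[0,0,-0.2]}
    - {"translation":[2.1,-4.05,0.3],"dr":[0,0,-0.3]}
    - {"translation":[2.1,-4.05,2],"dr":[0,0,-0.3]}
    - {"translation":[2.1,-4.05,4],"dr":[0,0,-0.3]}

```text
clock: 7.12
position: [0.541, 0.0328, 0.0844]
orientation: [0.589, 0.808, 0.001, -0.001]
wrist_force: [0.9, -0.8, 0.3]
opening: 0.0004
```

```bash
python3 -c "
from h import *
rows([(.5403,.032,.07,108),(.5403,.032,.058,108)])"
```

```text
yaw now 107.9 pos [0.541  0.0328 0.0844] F [ 0.9 -0.8  0.3] t 7.1167 q6 -0.4
[-0.06, -0.08, 1.44] [-0.001, -0.003, -0.002]
[-0.06, -0.08, 2.64] [-0.001, -0.003, -0.002]
```

Now press gently, watching the force.

drive_tool:
  series:
    - {"translation":[0,-0.05,0.6],"dr":[0,0,0]}
    - {"translation":[-0.05,-0.08,1.2],"dr":[0,0,0]}
    - {"translation":[-0.05,-0.08,1.5],"dr":[0,0,0]}
    - {"translation":[-0.05,-0.08,1.75],"dr":[0,0,0]}
    - {"translation":[-0.05,-0.08,2.0],"dr":[0,0,0]}

```text
clock: 7.53
position: [0.5407, 0.0321, 0.0654]
orientation: [0.589, 0.808, 0.001, -0.001]
wrist_force: [-4.3, 0.2, 8.3]
opening: 0.0002
```

drive_tool:
  series:
    - {"translation":[0,0,0.2],"dr":[0,0,0]}
    - {"translation":[0,0,0.4],"dr":[0,0,0]}
    - {"translation":[0,0,0.55],"dr":[0,0,0]}
    - {"translation":[0,0,0.65],"dr":[0,0,0]}
    - {"translation":[0,0,0.75],"dr":[0,0,0]}

```text
clock: 7.95
position: [0.5407, 0.032, 0.0593]
orientation: [0.589, 0.808, 0.001, -0.001]
wrist_force: [-4.7, -0.1, 7.5]
opening: 0.0005
```

drive_tool:
  series:
    - {"translation":[0,0,0.1],"dr":[0,0,0]}
    - {"translation":[0,0,0.2],"dr":[0,0,0]}
    - {"translation":[0,0,0.25],"dr":[0,0,0]}
    - {"translation":[0,0,0.25],"dr":[0,0,0]}
    - {"translation":[0,0,0.25],"dr":[0,0,0]}

```text
clock: 8.37
position: [0.5412, 0.032, 0.0582]
orientation: [0.589, 0.808, 0.001, -0.0]
wrist_force: [-4.1, -0.5, 8.7]
opening: 0.0006
```

drive_tool:
  series:
    - {"translation":[0,0,0.2],"dr":[0,0,0]}
    - {"translation":[0,0,0.3],"dr":[0,0,0]}
    - {"translation":[0,0,0.4],"dr":[0,0,0]}
    - {"translation":[0,0,0.4],"dr":[0,0,0]}
    - {"translation":[0,0,0.4],"dr":[0,0,0]}

```text
clock: 8.78
position: [0.5414, 0.032, 0.0578]
orientation: [0.589, 0.808, 0.001, 0.0]
wrist_force: [-11.2, 0.5, 29.9]
opening: -0.0
```

Bottomed out at z = 57.8 mm with 30 N. Retract straight up, then clear of the fixture.

drive_tool:
  series:
    - {"translation":[0,0,-1],"dr":[0,0,0]}
    - {"translation":[0,0,-3],"dr":[0,0,0]}
    - {"translation":[0,0,-6],"dr":[0,0,0]}
    - {"translation":[0,0,-9],"dr":[0,0,0]}
    - {"translation":[0,0,-12],"dr":[0,0,0]}

```text
clock: 9.2
position: [0.5413, 0.0317, 0.1795]
orientation: [0.59, 0.808, 0.002, 0.001]
wrist_force: [0.1, 0.3, -0.3]
opening: 0.0007
```

drive_tool:
  series:
    - {"translation":[0,3,-1],"dr":[0,0,0]}
    - {"translation":[0,6,-2],"dr":[0,0,0]}
    - {"translation":[0,9,-2],"dr":[0,0,0]}
    - {"translation":[0,12,-2],"dr":[0,0,0]}
    - {"translation":[0,12,-2],"dr":[0,0,0]}

```text
clock: 9.62
position: [0.6594, 0.0695, 0.1991]
orientation: [0.589, 0.808, 0.003, 0.002]
wrist_force: [-2.0, -0.0, -1.1]
opening: 0.0007
```

```bash
python3 -c "
from h import *
S=angle(.058);T=capture('top')
save('e.png',np.hstack([cv2.resize(x,None,fx=4,fy=4,interpolation=2) for x in (S['img'][190:290,210:310],T['img'][155:255,200:300])]))
s=read_state();print(s['position'],s['wrist_force'],s['clock'])"
```

```text
12 [257.7 235. ] z 0.058 r 0.0308 ang 107.5
12 [257.7 235. ] z 0.05 r 0.0239 ang 104.7
28 [254.8 252.1] z 0.058 r 0.0714 ang 108.6
28 [254.8 252.1] z 0.05 r 0.065 ang 107.6
[0.65568213 0.06836272 0.19899448] [-0.56600783  0.07774409 -0.70528374] 9.7167
```

View pics/e.png

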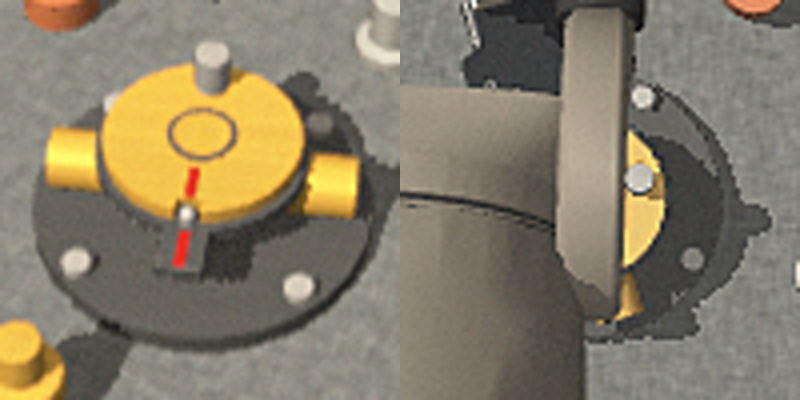

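The disc is down on the flange, with the pin in its notch at (187,213). The hand is clear, and the union, nut and plug show no movement. Handing in.

```bash
python3 -c "
from station import ticket
print(ticket.close_job())"
```

```text
the job is handed in; nothing more can be done
None
```

I turned the steel fixture's brass disc about 98° clockwise by pushing its stud with the shut fingertips. I then pressed the middle of the disc down until it stopped, lifted the hand clear, and handed the job in at about 9.7 s of the 54 s limit.

- **Alignment while proud:** before pressing, the disc's red line measured 107.5° to 107.8°, against 107.6° to 108.2° for the red line on the lug.
- **Pressing:** the disc moved down at about 8 N. It stopped with the fingertips at z = 57.8 mm, against 58 mm for fully home, and the wrist force rose to 30 N.
- **Final picture:** the side view shows the disc flush on the flange with the pin in its notch, and its red line at 107.5°. The hand was about 0.2 m up, with wrist force under 1 N.
- **Loose fittings:** the union, nut and plug looked unmoved where the side crop shows them, but I did not measure their positions again.

None of these checks failed or disagreed. The arm blocked part of the final top view, so the final alignment rests on the side camera alone.

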